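Fit the slotted handle on the book press

TASK

Fit the slotted bar handle onto the screw of the small book press: turn it so that its long slot lines up with the flat tang on top of the screw, and lower it until it sits fully down and level on the shoulder of the screw, then let go. Leave the round collar where it is.

Things in the scene. Friction and masses are not known exactly. Their poses are not given: they have to be found in the camera images.
- handle_mid (a point): Centre (half-way up) of the loose steel press handle, lying flat. Its hub is a block 68 mm long (x), 46 wide (y), 36 high (z, up), with a slot 44 (x) by 22 mm (y) right through it, top to bottom. A 12 mm bar with an 18 mm ball end runs out from each short end along x at half height: 154 mm over all. Alike either way round. Grip it across the 46 mm width at its middle. 0.25 to 0.5 kg.
- tang_seat (a point): Centre of the top of the round shoulder (38 mm across, 20 high) of the fixed press screw, where the handle's underside rests; handle_mid is then 18 mm above it. From it a flat tang stands up 32 mm: 32 mm long (this point's x), 12 thick (y), z up, crown rounded. The screw does not turn; either way round fits. The tang stands within 35 degrees of the beam.
- press: Small fixed book press of dark steel, a book between its beech boards; origin mid-underside on the table. Base 160 (x) by 210 mm (y); crossbeam along y, 206 long, 44 wide, top 92 mm above the table (nuts at its ends reach 100 mm). The screw's shoulder stands on the beam's middle, its top 112 mm above the table; the tang ends at 144 mm. Nothing is above it.
- collar_mid (a point): Centre (half-way up) of a loose round steel collar, a bystander: 56 mm across, 36 mm high, with a round 24 mm bore that does not fit over the tang. It stands on the table to the left or right of the handle.

How it is judged:
At the end, for the whole second after the job is handed in: The handle sits on the shoulder with the tang inside its slot: centre within 12 mm of the screw's axis, its height within 5 mm of fully down, its slot within 21 degrees of the tang (either way round), level within 7 degrees (horizontal distance between handle_mid and tang_seat below 0.012 m and z of handle_mid in the frame of tang_seat between 0.013 and 0.023 m and angle between the x axis of handle_mid and the x axis of tang_seat, either way round below 0.37 rad and angle between handle_mid's own z axis and vertical below 0.12 rad); the robot touches nothing.
It fails at once if the round collar is moved by more than 30 mm (distance of collar_mid from where it was at the start of the episode above 0.03 m).
It also fails if it takes over 38 s, if anything falls off the work surface, if the arm or the gripper's body presses on something with over 40 N, if the wrist force passes 120 N, or if a joint passes its speed limit or range.

ROBOT

A 7-joint arm with a two-finger parallel gripper is mounted at the origin on a cart in front of the work surface, level with it; the furniture and walls round the work are solid. World frame = base frame: x ahead of the robot, y to its left, z up, the work surface at z = 0. Lengths are in m, angles in rad, forces in N, time in s.
With the tool pointing down it reaches from about 0.35 to 0.9 m from the base axis. Payload 8.1 kg.
Tool frame: the origin (TCP) lies midway between the tips of the shut fingers; the grasp point (between the pads) lies 19 mm behind it; z points along the fingers, y is the line along which they close (so a half turn about z gives the same grasp; the last joint's range is limited). The gripper opens to 92 mm and grips with 3 to 60 N. Pads are 19 mm wide; open, the fingers measure 130 mm over their backs; the gripper's body (75 mm by 190 mm) begins 47 mm behind the grasp point.
Start: joints at [1.107, 0.434, 0.025, 1.573, -0.012, 1.134, -0.075], TCP at [0.221, -0.585, 0.227] pointing down, gripper open.
Joint ranges: [-2.62, 2.62], [-0.44, 2.09], [-1.27, 1.32], [0.08, 2.57], [-1.32, 4.46], [0.12, 2], [-2.74, 2.74]. Speed limits (rad/s): [2.22, 2.22, 3.01, 3.01, 3.14, 3.14, 3.14].

INTERFACE

Orientations are given as a rotation vector (axis times angle).
In Python, from cell import observe, get_image, camera_model, sign_off, recognise, silhouettes gives the robot as it stands.
- The arm moves only by the tool apply_moves, never from a script. Its argument "motion" is a list of rows, each an object of numbers: "x", "y", "z": the shift along the world's x, y, z in cm; "yaw": the turn about the world's z in degrees; "hand": the opening, from -1 (shut) to 1 (fully open), so that 0 is half open. In form: [{"x": .., "y": .., "z": .., "yaw": .., "hand": ..}, ...]. A call has 1 to 10 rows; each row is the pose to reach, as a shift and turn from the pose commanded when the call began; what a row does not reach only later rows make up. A row lasts 1/8 s, in which the tool goes at most 62.5 mm and 10.7 degrees, less where a joint would pass 70% of its speed; a pose out of reach is approached as far as the arm can. A call with a gripper value outside its range is refused whole. The fingers move at their own pace and stop on an object; "newtons" is the grip in N (left out, the last holds). Time passes only in rows, so rows that repeat a pose let the fingers close. It gives the time, the measured TCP pose, the force, the opening and the grip force at its end, in the units of the state.
- observe(): the state, without advancing time (a new reading comes with each control period).
- get_image(name): name is "scene" or "side" or "wrist"; returns the picture (384x512x3 uint8, blue, green, red); there is no depth.
- camera_model(name): a dict with "camera_matrix" (3x3 intrinsics, pixels), "T" (4x4, takes a point from camera to world coordinates). Camera axes: x right, y up, looking along -z (the intrinsics and any distortion apply to the point x, -y, -z); pixel columns grow to the right and rows downward; lengths in m; the calibration is good to about 2 mm. A picture is of the moment at which its call begins: read the wrist's pose just before it. camera_model takes no time and is no camera call; for the wrist camera it gives the pose at the moment of the call.
- sign_off(): hands the job in; it is judged then, once.
Trained networks look in the newest picture that a camera, given by its name, has taken for a name from the list of things; names that differ only in an ending like _2 or _b are one class to them, and where a whole thing is asked for, a point or a joint stands for the part that bears it (a point fixed in the world has none). Each returns a list of dicts, best first, with "p" (0 to 1); they miss things now and then, are a little off and sometimes report something else, mostly with a low value. They report only what shows in the picture. A call takes as long as a camera call.
- recognise(query, camera): "rect" ([left, top, right, bottom] in pixels, round what is visible of it).
- silhouettes(query, camera): "mask" (384x512 bool, what is visible of it) and "rect" ([left, top, right, bottom] in pixels, round what is visible of it).
The state is a dict: "clock": time; "joints": joint angles; "dq": joint speeds; "joint_efforts": joint torques, N m; "position": TCP position; "ee_rot": TCP orientation; "force": force on the tool from outside, world axes, zero at the start; "ft_torque": the same for the moment, N m; "width": opening from 0.0 (shut) to 1.0 (fully open); "gripper_force": force on a finger pad.
Only numpy, scipy, OpenCV 4.12 (cv2) and the standard library are available. Lean on these libraries where they do the work, as an engineer would, in place of code of your own. Each camera call takes 0.05 s, during which the arm holds its last target. There are 200 camera calls.

## Working session

There is one attempt and no reset: what is moved stays moved. The work goes in short steps, Python scripts to look and compute and a tool call to move; the robot and the scene stay as the last step left them, time stands still between calls to the robot, and variables do not carry over. Pictures are saved under pics/ and viewed, at most 10 in all, crops included, and the job is handed in when it is done.

Besides the shell and the picture viewer there is one more tool, called as name(argument=value, ...), one argument or row to a line, values as JSON. apply_moves: Moves the arm, as the interface text tells. Its arguments: {"type":"object","properties":{"motion":{"type":"array","items":{"type":"object","properties":{"x":{"type":"number"},"y":{"type":"number"},"z":{"type":"number"},"yaw":{"type":"number"},"hand":{"type":"number"}}}},"newtons":{"type":"number"}},"required":["motion"]}

```bash
mkdir -p pics
cat > h.py <<'E'
import numpy as np, cv2
from cell import *
def ray(cam,u,v,z,m=None):
    m=m or camera_model(cam); K=np.array(m["camera_matrix"]);T=np.array(m["T"])
    d=np.linalg.inv(K)@[u,v,1]; d=T[:3,:3]@[d[0],-d[1],-d[2]]; o=T[:3,3]
    return o+d*(z-o[2])/d[2]
def proj(cam,P,m=None):
    m=m or camera_model(cam); K=np.array(m["camera_matrix"]);T=np.linalg.inv(np.array(m["T"]))
    P=np.atleast_2d(P); c=P@T[:3,:3].T+T[:3,3]; c=c*[1,-1,-1]; p=c@K.T; return p[:,:2]/p[:,2:]
E
python3 - <<'E'
from h import *
s=observe();print({k:np.round(v,3) for k,v in s.items()})
ims=[]
for c in ("scene","side"):
    im=get_image(c); m=camera_model(c); print(c,np.round(m["T"],3).tolist(),[k for k in m])
    for q,z in (("handle_mid",.018),("collar_mid",.018),("press",.06),("tang_seat",.112)):
        for r in silhouettes(q,c)[:2]:
            mk=r["mask"];ys,xs=np.nonzero(mk)
            if len(xs)==0: continue
            (a,b),(w,h),an=cv2.minAreaRect(np.c_[xs,ys].astype(np.float32))
            print(c,q,round(r["p"],2),np.round(r["rect"]),"cen",xs.mean().round(1),ys.mean().round(1),ray(c,xs.mean(),ys.mean(),z,m).round(3))
    ims.append(im)
cv2.imwrite("pics/a.png",cv2.resize(np.vstack(ims),None,fx=.78,fy=.78)) 
cv2.imwrite("pics/scene.png",cv2.resize(ims[0],(800,600)));cv2.imwrite("pics/side.png",cv2.resize(ims[1],(800,600)))
E
```

```text
{'clock': np.float64(0.0), 'joints': array([ 1.107,  0.435,  0.025,  1.574, -0.012,  1.134, -0.075]), 'dq': array([-0.001,  0.001, -0.   ,  0.003,  0.001,  0.   ,  0.001]), 'joint_efforts': array([ 1.0000e-03, -6.6785e+01,  9.8600e-01, -3.1446e+01, -6.0000e-02,
        4.3000e-02,  0.0000e+00]), 'position': array([ 0.22 , -0.584,  0.226]), 'ee_rot': array([-3.089e+00, -5.630e-01,  1.000e-03]), 'force': array([ 0.641,  0.199, -0.082]), 'ft_torque': array([ 0.012, -0.044, -0.02 ]), 'gripper_force': np.float64(0.0), 'width': np.float64(0.997)}
scene [[0.554, 0.51, -0.657, -0.056], [-0.832, 0.358, -0.424, -0.415], [0.019, 0.782, 0.623, 0.631], [0.0, 0.0, 0.0, 1.0]] ['camera_matrix', 'T']
scene handle_mid 0.72 [226. 202. 258. 242.] cen 242.0 221.2 [ 0.485 -0.035  0.018]
scene collar_mid 0.58 [291. 250. 316. 285.] cen 303.6 265.7 [ 0.446 -0.223  0.018]
scene press 0.66 [161. 139. 245. 199.] cen 202.9 169.4 [0.555 0.141 0.06 ]
scene tang_seat 0.48 [196. 131. 212. 150.] cen 202.7 141.3 [0.601 0.176 0.112]
scene tang_seat 0.22 [227. 202. 258. 243.] cen 241.8 221.0 [ 0.402 -0.093  0.112]
side [[-0.998, 0.039, -0.056, 0.453], [-0.068, -0.589, 0.805, 0.921], [-0.002, 0.807, 0.59, 0.779], [0.0, 0.0, 0.0, 1.0]] ['camera_matrix', 'T']
side handle_mid 0.92 [241. 203. 296. 228.] cen 269.5 213.4 [ 0.484 -0.031  0.018]
side collar_mid 0.77 [278. 164. 296. 185.] cen 286.5 174.3 [ 0.443 -0.219  0.018]
side press 0.69 [182. 219. 257. 310.] cen 217.8 272.3 [0.584 0.23  0.06 ]
side tang_seat 0.61 [209. 224. 229. 250.] cen 215.5 237.2 [0.593 0.176 0.112]
```

View pics/scene.png

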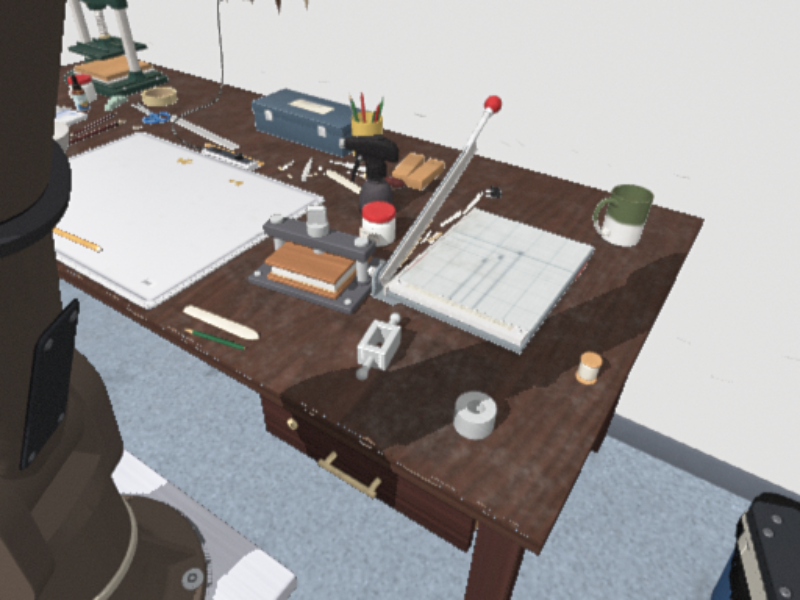

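View pics/side.png

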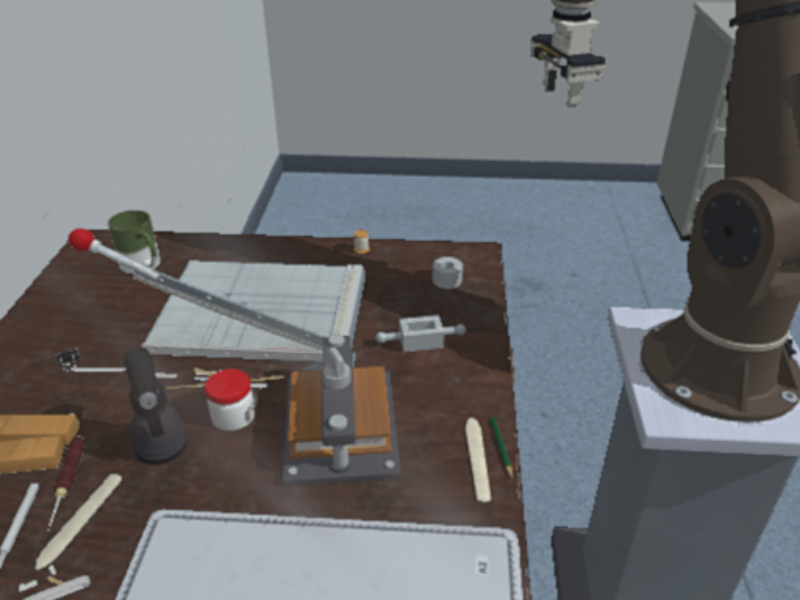

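The scene view shows the handle at (380,345) lying roughly along x, the collar at (475,415) to its right, and the press at (315,255) with its tang at (317,215). A cutter with a raised lever (hinge at 380,275, red ball at 493,103) stands between the handle and the press. I'll triangulate the lever and the handle axis.

Run:
```python
from h import *
ma,mb=camera_model("scene"),camera_model("side")
def tri(a,b):
    a=np.array(a)*.64;b=np.array(b)*.64;o1,o2=[np.array(m["T"])[:3,3] for m in(ma,mb)]
    d1=ray("scene",*a,0,ma)-o1;d2=ray("side",*b,0,mb)-o2
    t=np.linalg.lstsq(np.c_[d1,-d2],o2-o1,rcond=None)[0];p,q=o1+t[0]*d1,o2+t[1]*d2
    return ((p+q)/2).round(3),np.linalg.norm(p-q).round(3)
print("ball",tri((493,103),(82,239)));print("hinge",tri((381,285),(338,345)))
print("tangtop",tri((317,207),(337,371)))
print("h ends scene",ray("scene",362*.64,373*.64,.018,ma),ray("scene",396*.64,318*.64,.018,ma))
print("h ends side",ray("side",382*.64,337*.64,.018,mb),ray("side",460*.64,329*.64,.018,mb))
```

```text
ball (array([0.982, 0.044, 0.233]), np.float64(0.007))
hinge (array([0.608, 0.038, 0.036]), np.float64(0.017))
tangtop (array([0.599, 0.183, 0.128]), np.float64(0.023))
h ends scene [ 0.42359399 -0.04942721  0.018     ] [ 0.55625401 -0.02088883  0.018     ]
h ends side [ 0.54895951 -0.01740999  0.018     ] [ 0.4188714 -0.0475669  0.018    ]
```

apply_moves(
  motion=[
    {"x": 2.6,"y": 5.5,"yaw": -1},
    {"x": 5.3,"y": 11,"yaw": -2},
    {"x": 8,"y": 16.5,"yaw": -3},
    {"x": 10.6,"y": 22,"yaw": -4},
    {"x": 13.3,"y": 27.5,"yaw": -5},
    {"x": 16,"y": 33,"yaw": -6},
    {"x": 18.6,"y": 38.5,"yaw": -7},
    {"x": 21.3,"y": 44,"yaw": -8},
    {"x": 24,"y": 49.5,"yaw": -8},
    {"x": 26.5,"y": 55,"yaw": -8},
  ],
)

```text
schema error: expected keys x, y, z, yaw, hand
```

```bash
cat > look.py <<'E'
from h import *
import sys
s=observe();print(s["clock"],s["position"].round(4),np.degrees(2*np.arctan2(s["ee_rot"][1],s["ee_rot"][0]))%360,s["joints"].round(2),s["force"].round(1),s["width"])
m=camera_model("wrist");im=get_image("wrist")
print(np.round(m["T"],3).tolist())
for q,z in (("handle_mid",.018),("tang_seat",.14),("collar_mid",.018)):
    for r in silhouettes(q,"wrist")[:1]:
        ys,xs=np.nonzero(r["mask"])
        print(q,round(r["p"],2),np.round(r["rect"]),xs.mean().round(1),ys.mean().round(1),ray("wrist",xs.mean(),ys.mean(),z,m).round(4))
cv2.imwrite("pics/%s.png"%sys.argv[1],im); np.save("m_%s.npy"%sys.argv[1],m,allow_pickle=True)
E
python3 look.py w1
```

```text
0.5 [ 0.2206 -0.5848  0.2267] 20.66553339111067 [ 1.11  0.43  0.02  1.57 -0.01  1.13 -0.08] [0.4 0.1 0. ] 0.9985059151035172
[[0.353, 0.903, 0.243, 0.286], [-0.935, 0.341, 0.092, -0.56], [0.0, -0.26, 0.966, 0.385], [0.0, 0.0, 0.0, 1.0]]
```

View pics/w1.png

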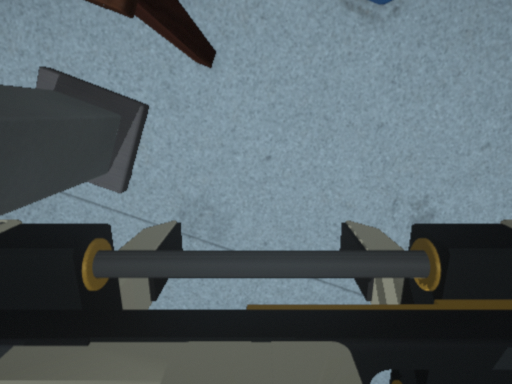

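The move was refused because every row needs all five keys. The picture only shows the floor and the fingers at rows 220–300. I'll resend the move with all keys.

apply_moves(
  motion=[
    {"x": 2.6,"y": 5.5,"z": 0,"yaw": -1,"hand": 1},
    {"x": 5.3,"y": 11,"z": 0,"yaw": -2,"hand": 1},
    {"x": 8,"y": 16.5,"z": 0,"yaw": -3,"hand": 1},
    {"x": 10.6,"y": 22,"z": 0,"yaw": -4,"hand": 1},
    {"x": 13.3,"y": 27.5,"z": 0,"yaw": -5,"hand": 1},
    {"x": 16,"y": 33,"z": 0,"yaw": -6,"hand": 1},
    {"x": 18.6,"y": 38.5,"z": 0,"yaw": -7,"hand": 1},
    {"x": 21.3,"y": 44,"z": 0,"yaw": -8,"hand": 1},
    {"x": 24,"y": 49.5,"z": 0,"yaw": -8,"hand": 1},
    {"x": 26.5,"y": 55,"z": 0,"yaw": -8,"hand": 1},
  ],
)

```text
clock: 1.95
position: [0.4865, -0.033, 0.2271]
ee_rot: [3.122, 0.346, 0.002]
force: [1.0, 0.2, 0.7]
width: 1.0
gripper_force: 0.0
```

```bash
python3 look.py w2
```

```text
1.95 [ 0.4865 -0.033   0.2271] 12.647542298829412 [ 0.21  0.23 -0.31  1.88  0.08  1.04 -1.48] [1.  0.2 0.7] 0.9999090357506624
[[0.219, 0.942, 0.253, 0.555], [-0.976, 0.212, 0.057, -0.018], [0.0, -0.259, 0.966, 0.385], [0.0, 0.0, 0.0, 1.0]]
handle_mid 0.91 [240. 105. 280. 229.] 261.3 168.3 [ 0.489  -0.0336  0.018 ]
tang_seat 0.84 [ 0.  3. 80. 40.] 47.1 15.4 [0.5881 0.1516 0.14  ]
collar_mid 0.7 [365. 210. 414. 249.] 392.3 223.8 [ 0.4542 -0.2198  0.018 ]
```

View pics/w2.png

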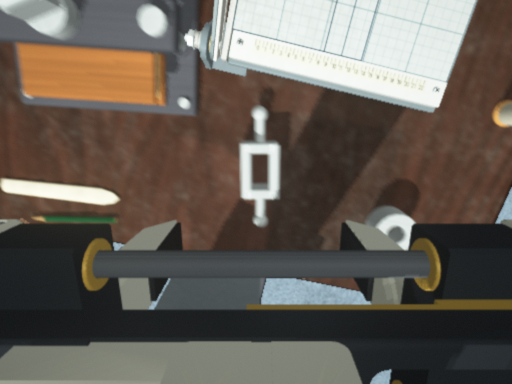

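The handle is centred at (260,168), ball ends at (260,113) and (260,220), aligned with the tool. The collar at (392,228) is clear of the fingers.

Run:
```python
from h import *
m=np.load("m_w2.npy",allow_pickle=True).item()
a=ray("w",260,113,.018,m);b=ray("w",260.5,220,.018,m);print(a,b,(a+b)/2,np.degrees(np.arctan2(*(a-b)[1::-1])), np.linalg.norm(a-b))
c=[ray("w",u,v,.036,m) for u,v in((240,142),(280,142),(280,200),(240,200))];print(np.mean(c,0),np.round(c,3))
```

```text
[ 0.5543528  -0.01735224  0.018     ] [ 0.42112046 -0.04789084  0.018     ] [ 0.48773663 -0.03262154  0.018     ] 12.909938412880592 0.1366874716326702
[ 0.48773457 -0.0323254   0.036     ] [[ 0.517 -0.002  0.036]
 [ 0.527 -0.047  0.036]
 [ 0.459 -0.064  0.036]
 [ 0.448 -0.016  0.036]]
```

apply_moves(
  motion=[
    {"x": 0.1,"y": 0,"z": -6,"yaw": 0,"hand": 1},
    {"x": 0.1,"y": 0,"z": -12,"yaw": 0,"hand": 1},
    {"x": 0.1,"y": 0,"z": -17,"yaw": 0,"hand": 1},
    {"x": 0.1,"y": 0,"z": -20,"yaw": 0,"hand": 1},
    {"x": 0.1,"y": 0,"z": -22,"yaw": 0,"hand": 1},
    {"x": 0.1,"y": 0,"z": -22,"yaw": 0,"hand": 1},
    {"x": 0.1,"y": 0,"z": -22,"yaw": 0,"hand": -0.5},
    {"x": 0.1,"y": 0,"z": -22,"yaw": 0,"hand": -0.5},
    {"x": 0.1,"y": 0,"z": -22,"yaw": 0,"hand": -0.5},
    {"x": 0.1,"y": 0,"z": -22,"yaw": 0,"hand": -0.5},
  ],
  newtons=40,
)

```text
clock: 3.4
position: [0.4868, -0.0348, 0.0071]
ee_rot: [3.122, 0.346, 0.001]
force: [-1.0, 0.3, -0.3]
width: 0.614
gripper_force: 0.0
```

apply_moves(
  motion=[
    {"x": 0,"y": 0,"z": 0,"yaw": 0,"hand": -0.5},
    {"x": 0,"y": 0,"z": 0,"yaw": 0,"hand": -0.5},
    {"x": 0,"y": 0,"z": 0,"yaw": 0,"hand": -0.5},
    {"x": 0,"y": 0,"z": 0,"yaw": 0,"hand": -0.5},
  ],
  newtons=40,
)

```text
clock: 3.9
position: [0.4867, -0.0346, 0.0069]
ee_rot: [-3.122, -0.347, -0.0]
force: [-1.6, 1.1, 5.7]
width: 0.499
gripper_force: 40.0
```

Gripped at 46 mm as expected. Next I'll lift and turn towards the press, stopping short so the wrist camera can see the tang.

apply_moves(
  motion=[
    {"x": 0,"y": 0,"z": 4,"yaw": 0,"hand": -0.5},
    {"x": 0,"y": 0,"z": 10,"yaw": 9,"hand": -0.5},
    {"x": 1,"y": 1,"z": 15,"yaw": 18,"hand": -0.5},
    {"x": 2,"y": 2,"z": 20,"yaw": 28,"hand": -0.5},
    {"x": 4,"y": 4,"z": 24,"yaw": 38,"hand": -0.5},
    {"x": 6,"y": 6,"z": 24,"yaw": 48,"hand": -0.5},
    {"x": 8,"y": 8,"z": 24,"yaw": 58,"hand": -0.5},
    {"x": 9,"y": 9,"z": 24,"yaw": 68,"hand": -0.5},
    {"x": 10,"y": 10,"z": 24,"yaw": 78,"hand": -0.5},
    {"x": 10,"y": 10,"z": 24,"yaw": 80,"hand": -0.5},
  ],
)

```text
clock: 5.15
position: [0.5863, 0.0656, 0.2455]
ee_rot: [-2.166, -2.273, 0.002]
force: [-0.4, -0.4, -4.8]
width: 0.498
gripper_force: 40.0
```

```bash
python3 look.py w3; python3 -c "
import cv2;cv2.imwrite('pics/w3b.png',cv2.resize(cv2.imread('pics/w3.png'),(800,600),interpolation=cv2.INTER_CUBIC))"
```

```text
5.15 [0.5863 0.0656 0.2455] 92.75915968842395 [ 0.25  0.44 -0.64  1.59  0.28  1.2  -0.4 ] [-0.4 -0.4 -4.8] 0.49767309422780087
[[0.999, -0.047, -0.011, 0.583], [0.049, 0.964, 0.26, 0.135], [-0.001, -0.26, 0.966, 0.403], [0.0, 0.0, 0.0, 1.0]]
handle_mid 0.81 [212. 100. 310. 304.] 260.2 212.7 [0.5886 0.0016 0.018 ]
tang_seat 0.83 [255.  48. 298.  95.] 276.1 70.5 [0.5941 0.1694 0.14  ]
```

View pics/w3b.png

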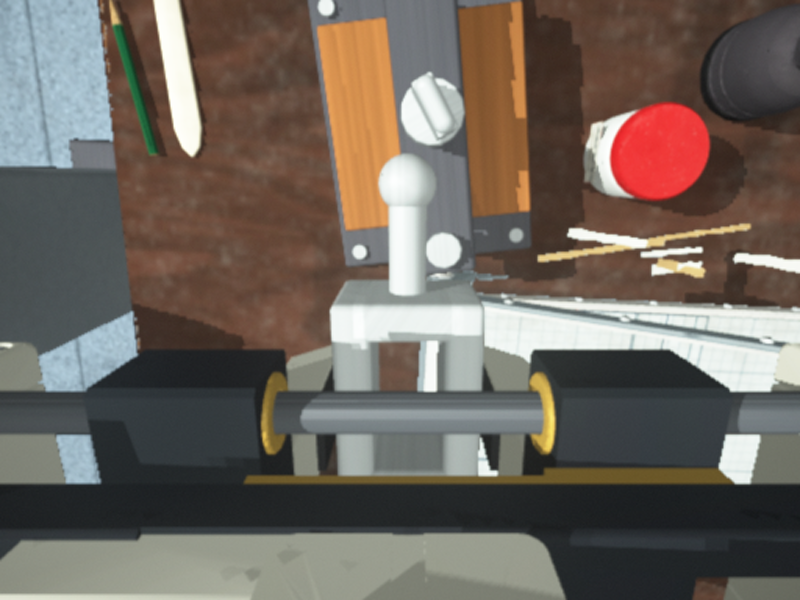

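The tang crown runs from about (427,78) to (443,133), on the shoulder circle centred at (433,110). I'll zoom in for its angle.

```bash
python3 -c "
import cv2;im=cv2.imread('pics/w3.png')[35:105,235:320];cv2.imwrite('pics/w3c.png',cv2.resize(im,None,fx=8,fy=8,interpolation=cv2.INTER_CUBIC))"
```

```text
(no output)
```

View pics/w3c.png

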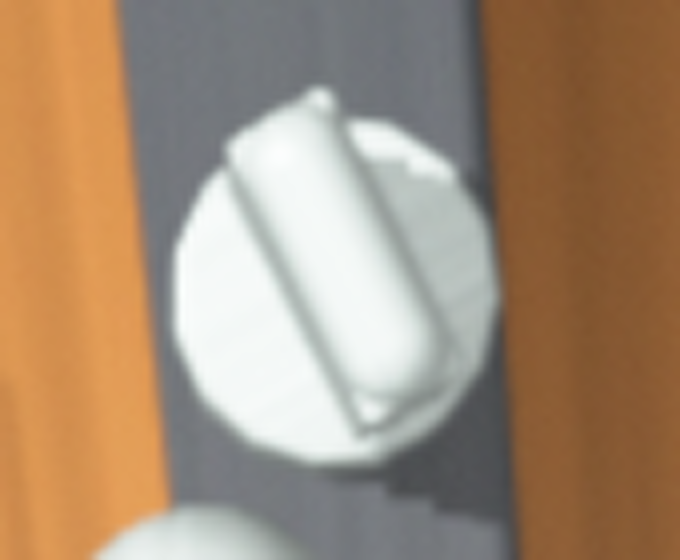

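The crop shows the shoulder circle at (336,291) with a radius of about 165, and the tang ridge running from (283,150) to (387,360).

Run:
```python
from h import *
m=np.load("m_w3.npy",allow_pickle=True).item()
r=lambda u,v,z:ray("w",235+(u+.5)/8,35+(v+.5)/8,z,m)
print("shoulder",r(336,291,.112),r(173,290,.112)-r(500,290,.112),r(336,116,.112)-r(336,466,.112))
for a,b,z in(((283,150),(387,360),.142),((230,150),(362,435),.130),((330,115),(448,345),.135)):
    p,q=r(*a,z),r(*b,z);print(p,q,(p+q)/2,np.degrees(np.arctan2(*(p-q)[1::-1])),np.linalg.norm(p-q))
# held handle: ball & hub
TCP=np.array([.5863,.0656,.2455])
a=ray("w",407*.64,182*.64,.2565,m);print("ball",a)
for u,v in((345,283),(472,283)): print("hub corner",ray("w",u*.64,v*.64,.2565+.018,m))
d=np.radians(92.76);e=np.array([np.cos(d),np.sin(d),0])
print("expected ball",TCP+e*.068)
```

```text
shoulder [0.59622422 0.17223983 0.112     ] [-0.03762966 -0.00182568  0.        ] [-0.00236882  0.03756877  0.        ]
[0.58866629 0.18153304 0.142     ] [0.60062826 0.16198369 0.142     ] [0.59464728 0.17175837 0.142     ] 121.46190015431065 0.02291867541747882
[0.5832667  0.18339131 0.13      ] [0.59920938 0.15536816 0.13      ] [0.59123804 0.16937974 0.13      ] 119.636030026929 0.032240752764571584
[0.5935097  0.18636379 0.135     ] [0.6074885  0.16452048 0.135     ] [0.6004991  0.17544213 0.135     ] 122.61752983359575 0.025933318444328054
ball [0.58314446 0.1331827  0.2565    ]
hub corner [0.56675679 0.10449369 0.2745    ]
hub corner [0.60316096 0.10627597 0.2745    ]
expected ball [0.58302563 0.13352112 0.2455    ]
```

apply_moves(
  motion=[
    {"x": 0.2,"y": 2,"z": 0,"yaw": 6,"hand": -0.5},
    {"x": 0.5,"y": 5,"z": 0,"yaw": 13,"hand": -0.5},
    {"x": 0.8,"y": 8,"z": 0,"yaw": 20,"hand": -0.5},
    {"x": 1,"y": 10,"z": -1,"yaw": 26,"hand": -0.5},
    {"x": 1,"y": 10.6,"z": -4,"yaw": 28,"hand": -0.5},
    {"x": 1,"y": 10.6,"z": -6,"yaw": 28,"hand": -0.5},
    {"x": 1,"y": 10.6,"z": -7,"yaw": 28,"hand": -0.5},
    {"x": 1,"y": 10.6,"z": -7,"yaw": 28,"hand": -0.5},
  ],
)

```text
clock: 6.35
position: [0.5964, 0.1706, 0.1765]
ee_rot: [-1.557, -2.728, 0.001]
force: [-0.6, -0.4, -5.1]
width: 0.504
gripper_force: 40.0
```

```bash
python3 look.py w4
python3 - <<'E'
from h import *
a=get_image("side")[170:290,150:310];b=get_image("wrist")[150:320,130:380]
a=cv2.resize(a,None,fx=2.5,fy=2.5,interpolation=2);b=cv2.resize(b,(int(250*300/170),300),interpolation=2)
cv2.imwrite("pics/w4c.png",cv2.resize(np.hstack([a,b]),None,fx=.95,fy=.95))
E
```

```text
6.35 [0.5964 0.1706 0.1765] 120.58390344873902 [ 0.11  0.58 -0.73  1.6   0.42  1.12 -0.19] [-0.6 -0.4 -5.1] 0.5037631328185436
[[0.861, -0.492, -0.133, 0.561], [0.509, 0.831, 0.225, 0.231], [-0.0, -0.261, 0.965, 0.334], [0.0, 0.0, 0.0, 1.0]]
handle_mid 0.57 [211.  97. 311. 304.] 260.4 213.0 [0.6168 0.1352 0.018 ]
tang_seat 0.76 [252. 219. 273. 234.] 261.7 224.4 [0.6004 0.1652 0.14  ]
```

View pics/w4c.png

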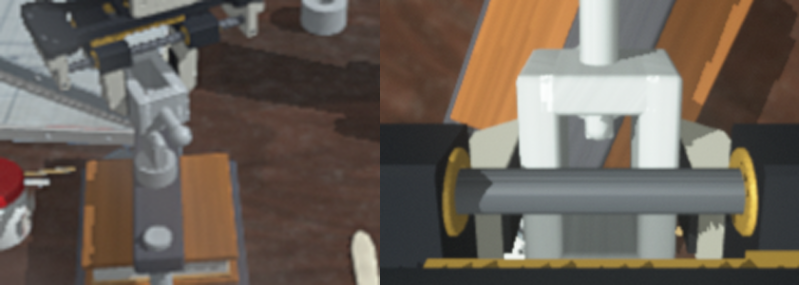

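The tang shows through the slot at (598,125), close to the slot's mid-column at 600, and the angle matches. Lowering now.

apply_moves(
  motion=[
    {"x": 0,"y": 0.1,"z": -1,"yaw": 0,"hand": -0.5},
    {"x": 0,"y": 0.1,"z": -2,"yaw": 0,"hand": -0.5},
    {"x": 0,"y": 0.1,"z": -3,"yaw": 0,"hand": -0.5},
    {"x": 0,"y": 0.1,"z": -4,"yaw": 0,"hand": -0.5},
    {"x": 0,"y": 0.1,"z": -4,"yaw": 0,"hand": -0.5},
  ],
)

```text
clock: 7.28
position: [0.596, 0.1719, 0.1355]
ee_rot: [-1.554, -2.729, 0.002]
force: [0.3, 0.0, -4.5]
width: 0.499
gripper_force: 40.0
```

No contact so far: the tang is well into the slot (handle bottom at about 0.129 m, tang top at 0.144 m).

apply_moves(
  motion=[
    {"x": 0,"y": 0,"z": -0.6,"yaw": 0,"hand": -0.5},
    {"x": 0,"y": 0,"z": -1.1,"yaw": 0,"hand": -0.5},
    {"x": 0,"y": 0,"z": -1.5,"yaw": 0,"hand": -0.5},
    {"x": 0,"y": 0,"z": -1.7,"yaw": 0,"hand": -0.5},
    {"x": 0,"y": 0,"z": -1.7,"yaw": 0,"hand": -0.5},
  ],
)

```text
clock: 7.9
position: [0.5966, 0.1722, 0.1196]
ee_rot: [-1.555, -2.73, 0.0]
force: [-1.1, 0.7, -4.4]
width: 0.497
gripper_force: 40.0
```

apply_moves(
  motion=[
    {"x": 0,"y": 0,"z": -0.1,"yaw": 0,"hand": -0.5},
    {"x": 0,"y": 0,"z": -0.1,"yaw": 0,"hand": 0.7},
    {"x": 0,"y": 0,"z": -0.1,"yaw": 0,"hand": 0.7},
    {"x": 0,"y": 0,"z": -0.1,"yaw": 0,"hand": 0.7},
    {"x": 0,"y": 0,"z": -0.1,"yaw": 0,"hand": 0.7},
    {"x": 0,"y": 0,"z": -0.1,"yaw": 0,"hand": 0.7},
    {"x": 0,"y": 0,"z": -0.1,"yaw": 0,"hand": 0.7},
  ],
)

```text
clock: 8.78
position: [0.5966, 0.1722, 0.1187]
ee_rot: [-1.555, -2.73, -0.0]
force: [0.1, 0.6, 0.2]
width: 0.85
gripper_force: 0.0
```

Released, and the measured force is zero. Next: rise and move back so the cameras can see the handle.

apply_moves(
  motion=[
    {"x": 0,"y": 0,"z": 2,"yaw": 0,"hand": 0.7},
    {"x": 0,"y": 0,"z": 5,"yaw": 0,"hand": 0.7},
    {"x": 0,"y": 0,"z": 10,"yaw": 0,"hand": 0.7},
    {"x": 0,"y": -2,"z": 13,"yaw": 0,"hand": 0.7},
    {"x": 0,"y": -7,"z": 13,"yaw": 0,"hand": 0.7},
    {"x": 0,"y": -12,"z": 13,"yaw": 0,"hand": 0.7},
    {"x": 0,"y": -12,"z": 13,"yaw": 0,"hand": 0.7},
  ],
)

```text
clock: 9.65
position: [0.5972, 0.0468, 0.2498]
ee_rot: [1.564, 2.722, -0.003]
force: [0.6, 0.2, 0.7]
width: 0.856
gripper_force: 0.0
```

```bash
python3 look.py w5
python3 - <<'E'
from h import *
a=get_image("side")[170:330,150:310];b=cv2.imread("pics/w5.png")
cv2.imwrite("pics/w5c.png",np.hstack([cv2.resize(a,(384,384),interpolation=2),b[:,60:460]]))
for c in("side","scene"):
    m=camera_model(c);get_image(c)
    for q,z in(("handle_mid",.13),("collar_mid",.018)):
        for r in silhouettes(q,c)[:1]:
            ys,xs=np.nonzero(r["mask"]);print(c,q,r["p"],ray(c,xs.mean(),ys.mean(),z,m).round(3))
E
```

```text
9.65 [0.5972 0.0468 0.2498] 120.25422256578686 [ 0.34  0.48 -0.75  1.56  0.34  1.24  0.06] [0.6 0.2 0.7] 0.8555022014728979
[[0.864, -0.486, -0.133, 0.562], [0.504, 0.833, 0.228, 0.107], [0.0, -0.264, 0.965, 0.408], [0.0, 0.0, 0.0, 1.0]]
handle_mid 0.63 [302.   0. 372. 156.] 334.3 66.4 [0.6131 0.1986 0.018 ]
tang_seat 0.81 [322.  43. 342.  92.] 332.1 64.8 [0.5948 0.1701 0.14  ]
side handle_mid 0.66 [0.593 0.177 0.13 ]
side collar_mid 0.87 [ 0.443 -0.218  0.018]
scene handle_mid 0.63 [0.599 0.173 0.13 ]
scene collar_mid 0.66 [ 0.447 -0.222  0.018]
```

View pics/w5c.png

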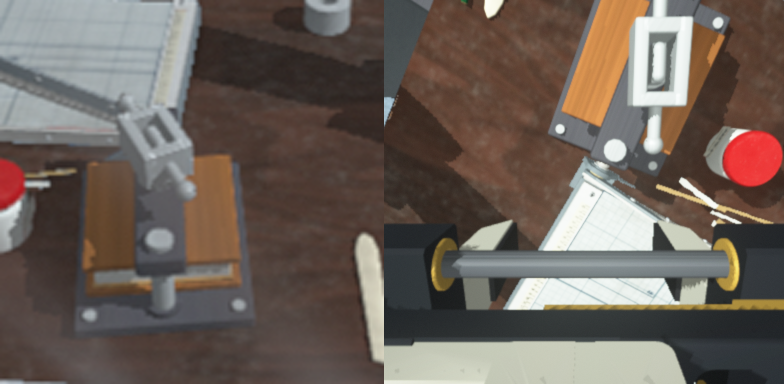

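The handle sits level over the screw, with the tang visible inside the slot (at 658,62 in the wrist half). The gripper is clear and the collar hasn't moved, so I'm handing in.

```bash
python3 -c "
from cell import *
print(sign_off())"
```

```text
the job is handed in; nothing more can be done
None
```

The handle is on the press screw, seated level with the tang in its slot; I let go, backed the gripper clear, left the collar where it was, and handed the job in at about 10 s (no verdict was returned).

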